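Put the label printer back to work

ROBOT

A 6-joint arm with a two-finger parallel gripper is mounted at the origin on the work surface. World frame = base frame: x ahead of the robot, y to its left, z up, the work surface at z = 0. Lengths are in mm, angles in rad, forces in N, time in s.
With the tool pointing down it reaches from about 350 to 975 mm from the base axis. Payload 7.1 kg.
Tool frame: the origin (TCP) lies on the front face of the gripper's body, between the roots of the fingers; the fingertips stand 80 mm ahead of it and the grasp point (between the pads) lies 61 mm ahead of it (env.tips_ahead is the distance from the TCP to the fingertips, in mm); z points along the fingers, y is the line along which they close (so a half turn about z gives the same grasp; the last joint's range is limited). The gripper opens to 88 mm and grips with 3 to 60 N. Pads are 20 mm wide; open, the fingers measure 115 mm over their backs; the gripper's body (75 mm by 178 mm) begins 61 mm behind the grasp point.
Start: joints at [-1.362, 0.423, 1.63, -0, 1.089, -0.019], TCP at [141.166, -608.833, 302.675] pointing down, gripper open.
Joint ranges: [-3, 3], [-0.9, 2.11], [0.09, 2.58], [-1.31, 4.45], [0.11, 2.69], [-2.54, 2.54]. Speed limits (rad/s): [2.39, 2.39, 3.01, 3.14, 3.14, 3.14].

INTERFACE

Orientations are given as a unit quaternion [x, y, z, w].
In Python, from station import env, set_gripper, viewer, workorder gives the robot as it stands. Calls block until the motion is done:
- env.reach(position, orientation): joint-space move of the TCP to a pose.
- env.move_l(position, rot=None, rate=150, f_stop=None): straight line of the TCP; rot=None keeps the orientation; rate is the mean speed in mm/s. With f_stop (N) it stops when the force on the tool has changed by that much, and returns True; else False.
- env.move_joints(angles): joint-space move.
- set_gripper(opening): finger opening in mm; the grip force is fixed at half the most; returns when the fingers have stopped.
- env.hold(seconds).
- env.ik(position, orientation): joint angles nearest the present ones, or None.
- env.read_state(): the state.
- viewer.camera(name): name is "side" or "top"; returns the picture (480x640x3 uint8, blue, green, red); there is no depth.
- viewer.camera_params(name): a dict with "fx", "fy", "cx", "cy" (pixels), "dist" ([k1, k2, p1, p2, k3] as OpenCV has them; the pictures are not rectified), "pose" (4x4, takes a point from camera to world coordinates). Camera axes: x right, y up, looking along -z (the intrinsics and any distortion apply to the point x, -y, -z); pixel columns grow to the right and rows downward; lengths in mm; the calibration is good to about 2 mm. A picture is of the moment at which its call begins. camera_params takes no time and is no camera call.
A pose or a line that the arm cannot do raises env.IKError and nothing moves.
- workorder.sign_off(): hands the job in; it is judged then, once.
The state is a dict: "time_s": time; "qpos": joint angles; "dq": joint speeds; "tau": joint torques, N m; "tool_pos": TCP position; "orientation": TCP orientation; "force": force on the tool from outside, world axes, zero at the start; "wrist_torque": the same for the moment, N m; "width": finger opening in mm; "grip_force": force on a finger pad.
Only numpy, scipy, OpenCV 4.12 (cv2) and the standard library are available. Lean on these libraries where they do the work, as an engineer would, in place of code of your own. Each camera call takes 0.05 s, during which the arm holds its last target. There are 200 camera calls.

TASK

Get the label printer on the nurses' desk working again by pushing with closed fingertips only: first push its open cover down until it is fully shut, then press the raised end of the red rocker on the power strip fully down to switch it on, and then press the printer's green feed key all the way in and let it come back up. Keep to that order, leave the orange pause key alone, and do not raise the cover further. Pick nothing up and leave the loose things on the desk where they are.

Things in the scene. Friction and masses are not known exactly. Their poses are not given: they have to be found in the camera images.
- printer: Light grey label printer fixed to the desk, 220 mm deep (own x), 190 wide (own y). Origin: centre of its underside; own -x is its front, own z up. It stands in the left or the right half of the work area, turned up to 0.35 rad; the power strip stands in the other half. A dark keypad panel at height 130 mm covers the front 75 mm of its top and carries the two keys; behind it is the cover.
- cover (a joint): Hinge angle of the printer's grey cover (132 mm long from hinge to free edge, 186 wide, 10 thick, with a smoked window): 0 = shut (its top then level, 152 mm above the desk), grows as its free front edge rises; starts half open at 0.35 to 0.6 rad. A stiff hinge: it stays where it is left and has no spring or latch; pushing down 85 mm from the hinge takes 1 to 3 N, and at 0 it meets a firm stop.
- cover_hinge (a point): Point on the cover's hinge line at the cover's top face, mid-width, at the rear of the printer (printer frame about x +100, y 0, z 152 mm). When the cover is shut, the cover runs from here 132 mm towards the printer's front.
- cover_edge (a point): Middle of the free front edge of the cover, top face; moves with the cover.
- strip: White power strip fixed to the desk, 250 mm long (own x), 60 wide, 45 high. Origin: centre of its underside, own z up. The red rocker is at its near end (own -x), two empty sockets in the middle, a black charger (50 x 46, its top at 77 mm) plugged in at the far end.
- rocker (a joint): Angle of the red rocker switch: 0 to 0.05 = off (start: the half towards the strip's near end is raised), 0.36 = fully on, a firm stop (that half then lies level, its top 50 mm above the desk, 5 mm above the strip). Stays where it is left; needs about 2 to 4 N at mid-half.
- rocker_on (a point): Middle of the top face of the rocker's raised, 'on' half (26 mm long, 36 mm wide, with a white dash), 14 mm from the pivot line; press here straight down. Moves with the rocker, sinking about 5 mm as it goes on.
- rocker_pivot (a point): Middle of the rocker's pivot line (which runs along the strip's own y), 85 mm from the strip's origin towards own -x, 50 mm above the desk. The rocker is 52 mm long in all, 36 wide, a shallow V.
- feed (a joint): Travel of the green feed key: 0 = up, 0.005 = fully in (5 mm). A spring pushes it back; it starts to move at 1.5 N and is fully in at 5 N.
- feed_top (a point): Centre of the top of the green feed key (28 x 28 mm), standing 14 mm above the keypad panel (144 mm above the desk) when up; pressed straight down. Its axes are turned as the printer's. The green and orange keys lie side by side, 90 mm apart, 75 mm ahead of the printer's centre; which one is left varies.
- pause (a joint): Travel of the orange pause key: 0 = up, 0.005 = fully in. Not to be pressed.
- pause_top (a point): Centre of the top of the orange pause key, same size as the green one.
- marker: Loose black marker pen with a blue cap, 135 mm long, 19 thick, lying beside the power strip. Origin on the desk under its middle.
- stapler: Loose teal and black stapler, 125 x 34 mm, 45 high, lying beside the power strip. Origin: centre of its underside.
- mouse: Loose black computer mouse, 105 x 60 x 34 mm, at the left near the keyboard. Origin: centre of its underside.
- mug: Loose white mug, 90 mm high, 80 across, at the right edge of the work area. Origin: centre of its underside.
- sanitiser: Loose clear bottle with a blue cap, 160 mm high, 64 across, at the right. Origin: centre of its underside.
- label_roll: Loose white roll of labels, 80 mm across, 50 high, standing on end at the left, near the keyboard. Origin: centre of its underside.
- tube: Loose capped sample tube, 100 mm long, 17 thick, lying on the desk in front of the robot. Origin on the desk under its middle.

How it is judged (in metres and radians):
On the way, in this order (a step that is already met when the one before it is completed fails the run):
1. the printer's cover is pushed fully shut (value of joint cover below 0.04 rad), for 0.1 s.
2. the rocker is then pressed on (value of joint rocker above 0.3 rad), for 0.1 s.
3. the green feed key is then pressed in (value of joint feed above 0.0035 m), for 0.1 s.
At the end, for the whole second after the job is handed in: The cover is shut (within 0.04 rad), the rocker is on (above 0.3 rad), both keys are back up (within 1 mm) and every loose thing lies within 20 mm of where it was (value of joint cover below 0.04 rad and value of joint rocker above 0.3 rad and value of joint each of feed, pause below 0.001 m and distance of each of marker, stapler, mouse, mug, sanitiser, label_roll, tube from where it was at the start of the episode below 0.02 m); the robot touches nothing.
It fails at once if the rocker is switched while the cover is open (value of joint rocker above 0.2 rad and value of joint cover above 0.08 rad).
It fails at once if the green key is pressed before the cover is shut and the rocker is on (value of joint feed above 0.0025 m and (value of joint cover above 0.08 rad or value of joint rocker below 0.28 rad)).
It fails at once if the orange pause key is pressed (value of joint pause above 0.002 m).
It fails at once if the cover is lifted further open (value of joint cover above 0.72 rad).
It fails at once if a loose thing is moved more than 20 mm, or lifted off the desk (12 mm) (distance of any of marker, stapler, mouse, mug, sanitiser, label_roll, tube from where it was at the start of the episode above 0.02 m or height (world z) of any of marker, stapler, mouse, mug, sanitiser, label_roll, tube above 0.012 m).
It also fails if it takes over 56 s, if anything falls off the work surface, if the arm or the gripper's body presses on something with over 40 N, if the wrist force passes 120 N, or if a joint passes its speed limit or range.

## Working session

There is one attempt and no reset: what is moved stays moved. The work goes in short steps, each a Python script; the robot and the scene stay as the last script left them, time stands still between calls to the robot, and variables do not carry over. Pictures are saved under pics/ and viewed, at most 10 in all, crops included, and the job is handed in when it is done.

```bash
mkdir -p pics; ls
python3 - <<'E'
from station import env, viewer
import cv2
for n in("top","side"):
    cv2.imwrite(f"pics/{n}0.png",viewer.camera(n)); p=viewer.camera_params(n); print(n,p)
print(env.read_state()["time_s"],env.tips_ahead,env.read_state()["orientation"])
E
```

```text
pics
top {'fx': 577.1727550998999, 'fy': 577.1727550998999, 'cx': 316.9604092134294, 'cy': 243.46271797740076, 'dist': array([-0.02410342,  0.        ,  0.        ,  0.        ,  0.        ]), 'pose': array([[-1.65874172e-02,  9.86068513e-01, -1.65510559e-01,
         3.05288758e+02],
       [-9.99843558e-01, -1.53415083e-02,  8.80332956e-03,
         1.65313655e+01],
       [ 6.14150448e-03,  1.65630691e-01,  9.86168726e-01,
         1.39526945e+03],
       [ 0.00000000e+00,  0.00000000e+00,  0.00000000e+00,
         1.00000000e+00]])}
side {'fx': 527.563023206121, 'fy': 527.563023206121, 'cx': 315.58218086176646, 'cy': 240.63588719072516, 'dist': array([-0.08746339,  0.        ,  0.        ,  0.        ,  0.        ]), 'pose': array([[-8.20551711e-01,  2.93480720e-01, -4.90473197e-01,
        -2.75489770e+02],
       [-5.71531764e-01, -4.11073154e-01,  7.10190330e-01,
         1.12118394e+03],
       [ 6.80680508e-03,  8.63068902e-01,  5.05040333e-01,
         9.13263808e+02],
       [ 0.00000000e+00,  0.00000000e+00,  0.00000000e+00,
         1.00000000e+00]])}
0.1 80.0 [ 9.93519005e-01  1.13664235e-01 -6.37614853e-05 -6.51189515e-04]
```

View pics/top0.png

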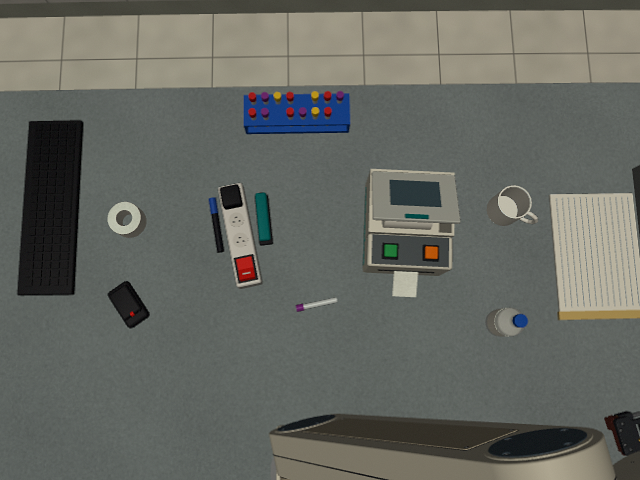

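View pics/side0.png

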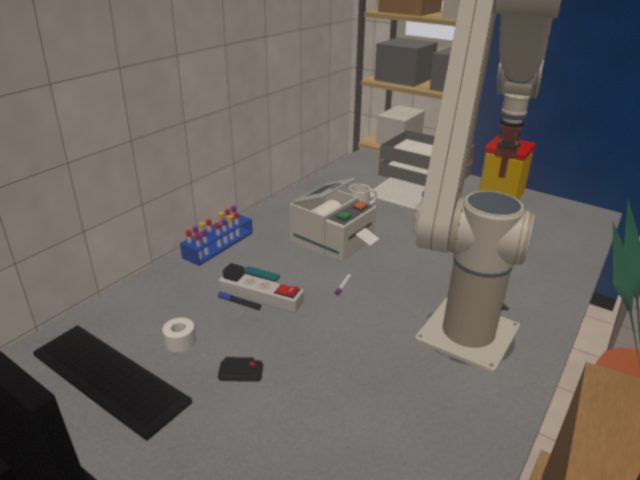

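The top view shows the strip on the left with its red rocker at (246,268). The printer is on the right, with the green key at (391,251), the orange key at (431,253) and the open cover's edge near (415,222). The side view agrees with this.

```bash
cat > h.py <<'E'
import numpy as np, cv2
from scipy.spatial.transform import Rotation as R
from station import env, set_gripper, viewer, workorder
def ray(n,uv,z):
    p=viewer.camera_params(n); K=np.array([[p["fx"],0,p["cx"]],[0,p["fy"],p["cy"]],[0,0,1]])
    a=cv2.undistortPoints(np.array([[uv]],float),K,p["dist"])[0,0]
    d=p["pose"][:3,:3]@[a[0],-a[1],-1]; o=p["pose"][:3,3]
    return o+d*(z-o[2])/d[2]
def blob(img,lo,hi,box):
    x0,y0,x1,y1=box; m=cv2.inRange(cv2.cvtColor(img,cv2.COLOR_BGR2HSV),lo,hi)
    k=np.zeros_like(m); k[y0:y1,x0:x1]=m[y0:y1,x0:x1]
    c=max(cv2.findContours(k,cv2.RETR_EXTERNAL,cv2.CHAIN_APPROX_NONE)[0],key=cv2.contourArea)
    return cv2.minAreaRect(c)
def down(yaw): return (R.from_euler("z",yaw)*R.from_euler("x",np.pi)).as_quat()
E
cat > m.py <<'E'
from h import *
im=cv2.imread("pics/top0.png"); s=cv2.imread("pics/side0.png")
g=blob(im,(45,100,60),(80,255,255),(370,235,410,270)); o=blob(im,(5,150,120),(20,255,255),(415,235,450,270))
r=blob(im,(0,150,80),(179,255,255),(230,250,265,285)); c=blob(im,(0,0,0),(179,255,60),(215,180,250,212))
gs=blob(s,(45,80,30),(80,255,255),(330,205,356,225)); os_=blob(s,(5,120,80),(20,255,255),(350,195,372,215)); rs=blob(s,(0,120,60),(179,255,255),(270,280,305,300))
for n,b in dict(g=g,o=o,r=r,c=c,gs=gs,os=os_,rs=rs).items(): print(n,np.round(b[0],1),np.round(b[1],1),round(b[2]))
G,O=ray("top",g[0],141),ray("top",o[0],141); Rk=ray("top",r[0],51); C=ray("top",c[0],77)
print("G",G,"O",O,np.linalg.norm(G-O),"side G",ray("side",gs[0],141),"side O",ray("side",os_[0],141))
yd=(G-O)/np.linalg.norm(G-O); yaw=np.arctan2(-yd[0],yd[1]); xd=np.array([np.cos(yaw),np.sin(yaw),0])
cen=(G+O)/2+75*xd; print("printer",cen,"yaw",yaw)
d=C-Rk; sy=np.arctan2(d[1],d[0]); print("rocker",Rk,"side",ray("side",rs[0],51),"charger",C,"yaw",sy,np.linalg.norm(d[:2]))
st=env.read_state()
for p,w in((cen+15*xd,yaw),(G,yaw),(Rk,sy)):
    print([None if q is None else np.round(q,2) for q in [env.ik([p[0],p[1],320],down(w+k)) for k in(0,np.pi/2,-np.pi/2,np.pi)]])
E
python3 m.py
```

```text
g [390.5 250. ] [12. 13.] 90
o [431. 252.] [12. 12.] 90
r [245.2 268.1] [22.9 16. ] 80
c [230.7 196.6] [22.2 19.6] 79
gs [343.5 215. ] [6. 9.] 90
os [359.5 205. ] [6. 9.] 90
rs [286.5 290. ] [20.8  9.8] 5
G [ 498.68104997 -156.34324533  141.        ] O [ 492.8191589 -245.5448042  141.       ] 89.39395881465549 side G [ 494.39900124 -147.94736115  141.        ] side O [ 489.54605728 -238.7759108   141.        ]
printer [ 570.58868418 -205.86205095  141.        ] yaw -0.0656207671251965
rocker [474.87834642 173.6275163   51.        ] side [471.82613004 179.7773648   51.        ] charger [641.32458778 205.36367807  77.        ] yaw 0.1884076933078751 169.44478518605146
[array([-0.36,  0.4 ,  1.62, -0.  ,  1.12,  1.28]), array([-0.36,  0.4 ,  1.62,  0.  ,  1.12, -0.29]), None, array([-0.36,  0.4 ,  1.62,  0.  ,  1.12, -1.86])]
[array([-0.33,  0.25,  1.84, -0.  ,  1.05,  1.31]), array([-0.33,  0.25,  1.84,  0.  ,  1.05, -0.26]), None, array([-0.33,  0.25,  1.84,  0.  ,  1.05, -1.83])]
[array([ 0.33,  0.23,  1.87, -0.  ,  1.04,  1.71]), array([ 0.33,  0.23,  1.87, -0.  ,  1.04,  0.14]), None, array([ 0.33,  0.23,  1.87,  0.  ,  1.04, -1.43])]
```

```bash
cat > a.py <<'E'
from h import *
yaw=-0.066; xd=np.array([np.cos(yaw),np.sin(yaw)]); P=np.array([570.6,-205.9])+12*xd; q=down(yaw)
set_gripper(0)
s=env.read_state()["tool_pos"]; env.move_l([s[0],s[1],350],rate=200)
env.reach([*P,350],q)
print(env.move_l([*P,240],rate=90,f_stop=15), env.read_state()["tool_pos"], env.read_state()["force"])
print(env.move_l([*P,228],rate=40,f_stop=15), env.read_state()["tool_pos"], env.read_state()["force"])
env.hold(.3); st=env.read_state(); print(st["tool_pos"],st["force"],st["time_s"],st["width"])
E
python3 a.py
```

```text
False [ 582.97169257 -206.82155529  240.60031251] [-0.00360756 -0.02044969  0.05928282]
True [ 583.15117562 -206.98090933  232.25843165] [-2.22469637  1.4596595  10.30592882]
[ 583.1339856  -206.9297241   232.25057075] [-2.09702146  0.68198907  8.38951851] 5.9417 0.5603449886885942
```

Run:
```python
from h import *
s=env.read_state()["tool_pos"]; env.move_l([s[0],s[1],330],rate=150)
env.reach([490,-20,330],down(0))
a=viewer.camera("top")[130:310,330:530]; b=viewer.camera("side")[160:270,260:400]
a=cv2.resize(a,(600,540),interpolation=2); b=cv2.resize(b,(700,550),interpolation=2)
cv2.imwrite("pics/t1.png",a);cv2.imwrite("pics/s1.png",b)
```

```text
(no output)
```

View pics/s1.png

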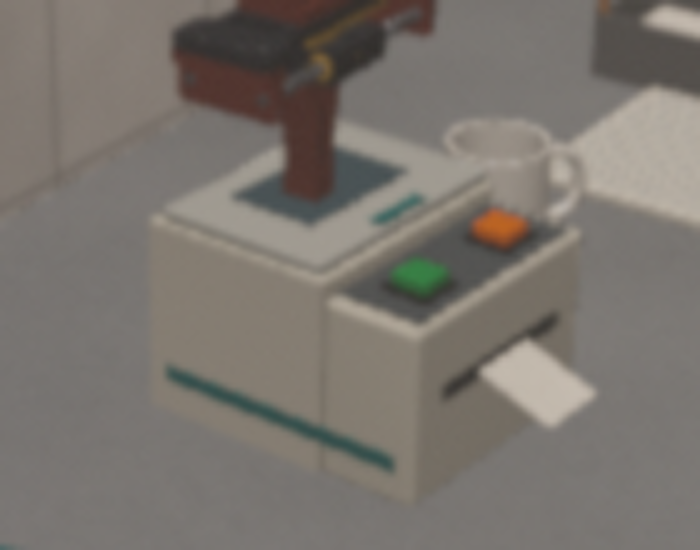

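View pics/t1.png

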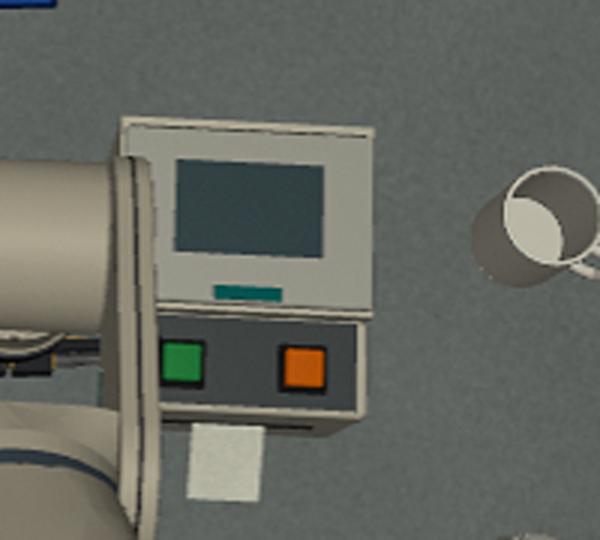

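In both views the cover lies flush and shut, and the green key at (182,362) in the top crop hasn't moved. The rocker is next.

Run:
```python
from h import *
yaw=0.188; P=np.array([474.9,173.6])-15*np.array([np.cos(yaw),np.sin(yaw)]); q=down(yaw)
env.reach([*P,330],q); env.move_l([*P,150],rate=130,f_stop=15)
print(env.move_l([*P,126],rate=25,f_stop=12)); st=env.read_state(); print(P,st["tool_pos"],st["force"])
env.hold(.3); print(env.read_state()["force"])
env.move_l([*P,300],rate=150); env.reach([480,40,330],down(0))
cv2.imwrite("pics/t2.png",cv2.resize(viewer.camera("top")[170:310,190:350],(640,560),interpolation=2))
cv2.imwrite("pics/s2.png",cv2.resize(viewer.camera("side")[250:320,200:320],(720,420),interpolation=2)); print(env.read_state()["time_s"])
```

```text
True
[460.16430017 170.79658235] [459.67080028 170.69056007 130.27310153] [-2.62851796 -0.35392212  9.44498093]
[-0.74764036 -0.83580653 10.03357078]
13.0667
```

View pics/s2.png

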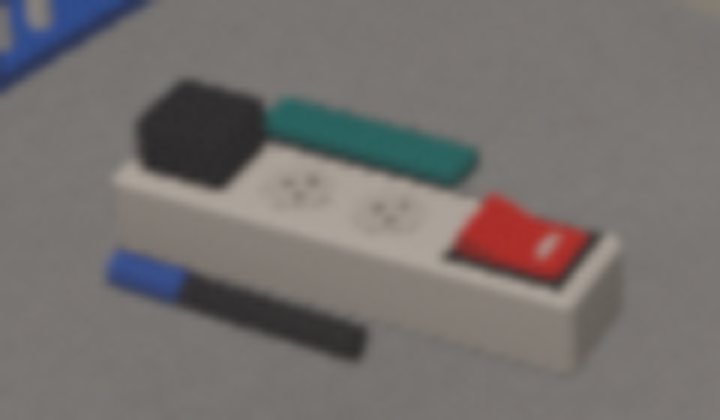

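The rocker's dash half at (550,245) now lies level and its far half at (490,215) is raised, so it is on. The press ended at a firm stop with the tips at 50.3 mm. Now the feed key.

Run:
```python
from h import *
P=np.array([498.7,-156.3]); q=down(-0.066)
env.reach([*P,320],q); env.move_l([*P,232],rate=100,f_stop=15)
print(env.move_l([*P,216],rate=20,f_stop=12)); st=env.read_state(); print(st["tool_pos"],st["force"])
env.hold(.4); st=env.read_state(); print(st["tool_pos"],st["force"])
env.move_l([*P,320],rate=120); env.reach([480,30,340],down(0)); env.hold(.3)
cv2.imwrite("pics/t3.png",viewer.camera("top"))
cv2.imwrite("pics/s3.png",cv2.resize(viewer.camera("side")[160:320,200:400],(800,600),interpolation=2)); print(env.read_state()["time_s"])
```

```text
True
[ 498.90456052 -156.39389085  219.29741927] [-2.35414608 -0.39369972  8.23316492]
[ 498.92704742 -156.37602684  219.30755713] [-1.185879    0.16795397  7.92893763]
18.125
```

View pics/s3.png

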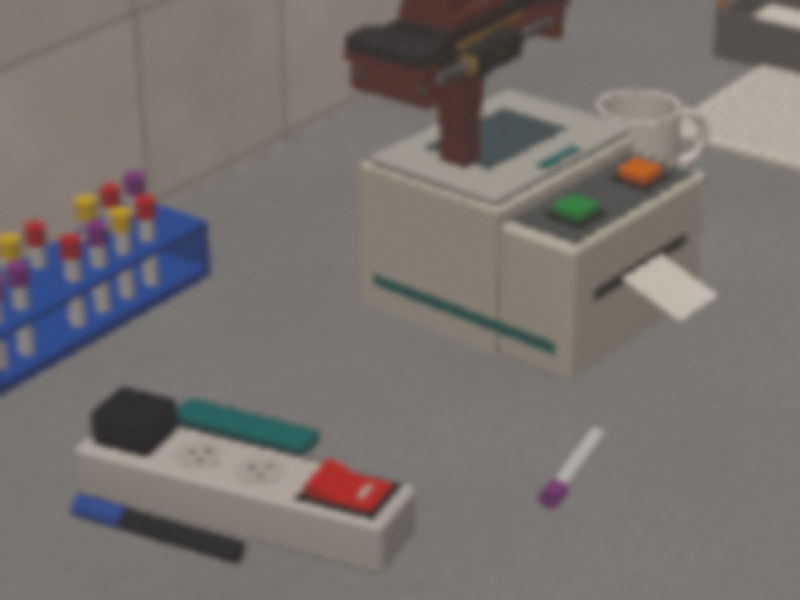

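View pics/t3.png

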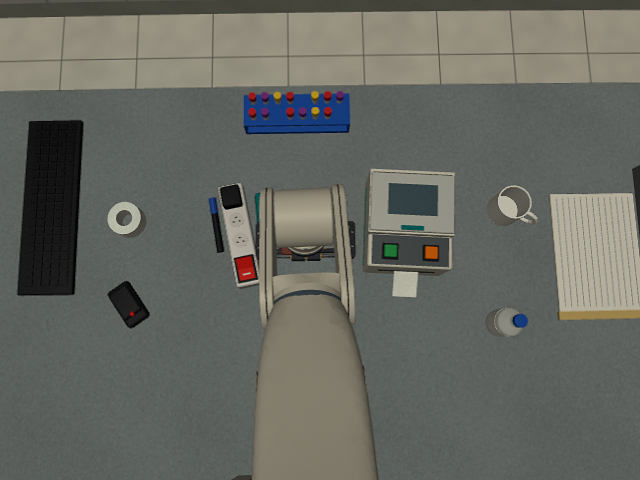

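The cover is shut, the rocker (246,268) is on, and the green key (391,251) was pressed to its stop and is back up. The loose things haven't moved and the arm is clear, so I'm handing in.

```bash
python3 -c "
from station import workorder; print(workorder.sign_off())"
```

```text
the job is handed in; nothing more can be done
None
```

I shut the printer cover, switched the power strip on and pressed the green feed key, which came back up, in that order; the last pictures show nothing else disturbed, and I handed the job in at about 18 s (no verdict was returned).

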